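Hang the slotted earring panel on the display stand

ROBOT

A 7-joint arm with a two-finger parallel gripper is mounted at the origin on the work surface. World frame = base frame: x ahead of the robot, y to its left, z up, the work surface at z = 0. Lengths are in mm, angles in rad, forces in N, time in s.
With the tool pointing down it reaches from about 425 to 1025 mm from the base axis. Payload 9.4 kg.
Tool frame: the origin (TCP) lies midway between the tips of the shut fingers; the grasp point (between the pads) lies 19 mm behind it (robot.grip_depth is the distance from the TCP to the grasp point, in mm); z points along the fingers, y is the line along which they close (so a half turn about z gives the same grasp; the last joint's range is limited). The gripper opens to 85 mm and grips with 20 to 120 N. Pads are 22 mm wide; open, the fingers measure 114 mm over their backs; the gripper's body (76 mm by 85 mm) begins 54 mm behind the grasp point. The pads swing forward as they close: fully open they stand 13 mm farther back than shut.
Start: joints at [-1.261, 0.599, -0.003, 1.599, 0.002, 0.943, -0.08], TCP at [273.493, 671.435, 231.275] pointing down, gripper open.
Joint ranges: [-2.57, 2.57], [-0.35, 1.97], [-1.29, 1.29], [0.11, 2.56], [-1.05, 4.19], [0.11, 1.86], [-2.63, 2.63]. Speed limits (rad/s): [2.22, 2.22, 3.01, 3.01, 3.14, 3.14, 3.14].

INTERFACE

Orientations are given as [roll, pitch, yaw] about the fixed x, y, z axes, in that order (R = Rz(yaw) Ry(pitch) Rx(roll)).
In Python, from workcell import robot gives the robot as it stands.
- The arm moves only by the tool drive_tool, never from a script. Its argument "plan" is one flat list of numbers, 7 for each row, row after row: the shift along the tool's x, y, z in units of 0.5 m (1.0 is 0.5 m), then the turn, a rotation vector about the tool's x, y, z in units of 0.5 rad (1.0 is 0.5 rad), then the closure, from 0 (fully open) to 1 (shut). In form: [tx, ty, tz, rx, ry, rz, jaw, tx, ty, tz, rx, ry, rz, jaw, ...]. A call has 1 to 12 rows; each row is the pose to reach, as a shift and turn from the pose commanded when the call began, along the tool's axes at that moment; what a row does not reach only later rows make up. A row lasts 1/8 s, in which the tool goes at most 62.5 mm and 10.7 degrees, less where a joint would pass 70% of its speed; a pose out of reach is approached as far as the arm can. A call with a number of a shift or a turn outside -1 to 1 is refused whole. A call with a gripper value outside its range is refused whole. The fingers move at their own pace and stop on an object; "force" is the grip in N (left out, the last holds). Time passes only in rows, so rows that repeat a pose let the fingers close. It gives the time, the measured TCP pose, the force, the opening and the grip force at its end, in the units of the state.
- robot.read_state(): the state, without advancing time (a new reading comes with each control period).
- robot.grab_frame(name): name is "scene" or "side" or "wrist"; returns the picture (384x512x3 uint8, red, green, blue); there is no depth.
- robot.camera_params(name): a dict with "camera_matrix" (3x3 intrinsics, pixels), "R" (3x3) and "t" (3): a world point X has camera coordinates R X + t; the wrist camera has in their place "mount" (4x4, takes a point from camera to tool coordinates, whose origin is the TCP and whose axes are the flange's). Camera axes: x right, y down, z forward; pixel columns grow to the right and rows downward; lengths in mm; the calibration is good to about 2 mm. A picture is of the moment at which its call begins: read the wrist's pose just before it. camera_params takes no time and is no camera call.
- robot.sign_off(): hands the job in; it is judged then, once.
Trained networks look in the newest picture that a camera, given by its name, has taken for a name from the list of things; names that differ only in an ending like _2 or _b are one class to them, and where a whole thing is asked for, a point or a joint stands for the part that bears it (a point fixed in the world has none). Each returns a list of dicts, best first, with "p" (0 to 1); they miss things now and then, are a little off and sometimes report something else, mostly with a low value. They report only what shows in the picture. A call takes as long as a camera call. They do not tell look-alikes from the thing itself.
- robot.boxes_of(camera, label): "extent" ([left, top, right, bottom] in pixels, round what is visible of it).
The state is a dict: "t": time; "q": joint angles; "qvel": joint speeds; "joint_efforts": joint torques, N m; "position": TCP position; "eef_rot": TCP orientation; "wrist_force": force on the tool from outside, world axes, zero at the start; "ft_torque": the same for the moment, N m; "opening": finger opening in mm; "grip_force": force on a finger pad.
Only numpy, scipy, OpenCV 4.12 (cv2) and the standard library are available. Lean on these libraries where they do the work, as an engineer would, in place of code of your own. Each camera call takes 0.05 s, during which the arm holds its last target. There are 200 camera calls.

TASK

Take the black earring panel whose slot is open at the side out of its wooden block and hang it on the brass pin of the display stand: slide the slot sideways over the pin, between the post and the disc head, and let the panel down so that it hangs freely and about upright from the pin with the pin in the notch at the top of the slot. Leave the other panel, with the closed window, standing in its block.

Things in the scene. Friction and masses are not known exactly. Their poses are not given: they have to be found in the camera images.
- slot_panel_center (a point): Centre of the loose black panel with the open slot, 140 g, upright: 164 mm tall, 10 mm thick along x, width along y, z up. Studded lower part 100 mm wide; neck 76 wide from 18 below to 30 above this centre; plain grip tab 44 wide from 30 to 82 above it. Starts 25 mm deep in a 15 mm groove of a fixed dark block (66 x 130 mm, 35 high, groove floor 10 mm above bench): lift straight up.
- slot_notch (a point): On the same panel and axes, 15 mm above its centre: where the pin's centre line lies once it hangs. The slot goes through the thickness, open at the neck's -y edge (38 mm from here), closed end 14 mm to +y of here; 30 mm high, from 33 mm to 3 mm below this point. A notch in its top (14 mm either side of here) ends 5 mm above this point.
- window_panel_center (a point): Centre of the other black panel: same outline, size, axes, mass and block, but its opening is a closed window with no mouth at the side, so it cannot go on the pin. The two may stand in either order. It stays in its block; its top is 174 mm above the bench, so pass over it or around it.
- pin_mid (a point): Middle of the level brass pin of the fixed wooden stand, 135 mm above the bench, 10 mm thick, along x; y level across, z up. Free from x -50 mm (post, 40 wide, 155 mm high) to +48 (disc head, 40 mm across). Stand foot 14 mm high, 110 wide in y. The panel goes on along y, its thickness along the pin; 130 mm clear either side. A gift box, ring cone and hammer, under 75 mm high, lie out of the way.
Things that resemble listed ones, but are neither listed nor needed, are in the scene too. Leave any orange or white look-alike of the part that bears slot_panel_center alone.

How it is judged (in metres and radians):
At the end, for the whole second after the job is handed in: The slotted panel hangs at rest on the pin: the pin lies in the notch at the top of its slot (pin 10 to 20 mm above the panel's centre and within 20 mm of its middle line, between post and head), the panel within 0.3 rad of upright (x of pin_mid in the frame of slot_panel_center between -0.05 and 0.05 m and y of pin_mid in the frame of slot_panel_center between -0.02 and 0.02 m and z of pin_mid in the frame of slot_panel_center between 0.01 and 0.02 m and angle between slot_panel_center's own z axis and vertical below 0.3 rad and linear speed of slot_panel below 0.03 m/s and angular speed of slot_panel below 0.4 rad/s); the robot touches nothing.
It fails at once if the panel with the closed window is moved more than 30 mm (distance of window_panel_center from where it was at the start of the episode above 0.03 m).
It also fails if it takes over 42 s, if anything falls off the work surface, if the arm or the gripper's body presses on something with over 40 N, if the wrist force passes 120 N, or if a joint passes its speed limit or range.

## Working session

There is one attempt and no reset: what is moved stays moved. The work goes in short steps, Python scripts to look and compute and a tool call to move; the robot and the scene stay as the last step left them, time stands still between calls to the robot, and variables do not carry over. Pictures are saved under pics/ and viewed, at most 10 in all, crops included, and the job is handed in when it is done.

Besides the shell and the picture viewer there is one more tool, called by a JSON object that holds its "op" and its "data", one argument or row to a line. drive_tool: Moves the arm, as the interface text tells. Its arguments: {"type":"object","properties":{"plan":{"type":"array"},"force":{"type":"number"}},"required":["plan"]}

```bash
mkdir -p pics; ls; python3 - <<'E'
from workcell import robot
import cv2,numpy as np
s=robot.read_state();print({k:np.round(v,3).tolist() for k,v in s.items()})
for c in ["scene","side"]:
    f=robot.grab_frame(c);cv2.imwrite(f"pics/{c}0.png",f[:,:,::-1])
    for l in ["slot_panel_center","window_panel_center","slot_notch","pin_mid"]:
        try: print(c,l,[(np.round(b["extent"]).tolist(),round(b["p"],2)) for b in robot.boxes_of(c,l)][:5])
        except Exception as e: print(c,l,e)
a=cv2.imread("pics/scene0.png");b=cv2.imread("pics/side0.png")
cv2.imwrite("pics/both0.png",cv2.resize(np.vstack([a,b]),(400,600)))
for c in ["scene","side","wrist"]:
    print(c,{k:np.round(v,3).tolist() for k,v in robot.camera_params(c).items()})
E
```

```text
pics
{'t': 0.0, 'q': [-1.261, 0.6, -0.003, 1.6, 0.002, 0.943, -0.08], 'qvel': [0.002, 0.0, -0.001, -0.0, -0.0, 0.002, -0.0], 'joint_efforts': [-0.0, -77.643, 1.565, -25.801, 0.012, 0.009, 0.0], 'position': [273.322, 670.975, 230.406], 'eef_rot': [-3.14, 0.0, 2.755], 'wrist_force': [-0.262, 0.342, -0.637], 'ft_torque': [0.005, -0.017, 0.065], 'grip_force': 0.0, 'opening': 85.571}
scene slot_panel_center [([374.0, 221.0, 396.0, 294.0], 0.89), ([310.0, 186.0, 347.0, 243.0], 0.78), ([257.0, 161.0, 285.0, 219.0], 0.72), ([292.0, 206.0, 335.0, 269.0], 0.58)]
scene window_panel_center [([231.0, 182.0, 269.0, 240.0], 0.57)]
scene slot_notch [([310.0, 183.0, 351.0, 243.0], 0.74), ([256.0, 162.0, 286.0, 220.0], 0.66), ([292.0, 209.0, 335.0, 266.0], 0.62), ([375.0, 217.0, 397.0, 295.0], 0.59)]
scene pin_mid [([126.0, 139.0, 187.0, 207.0], 0.65)]
side slot_panel_center [([177.0, 110.0, 208.0, 162.0], 0.94), ([183.0, 143.0, 217.0, 195.0], 0.87), ([222.0, 127.0, 243.0, 173.0], 0.73), ([214.0, 174.0, 255.0, 227.0], 0.58)]
side window_panel_center [([257.0, 149.0, 285.0, 201.0], 0.58)]
side slot_notch [([224.0, 122.0, 246.0, 176.0], 0.87), ([179.0, 111.0, 208.0, 163.0], 0.73), ([212.0, 177.0, 250.0, 229.0], 0.65), ([183.0, 140.0, 218.0, 191.0], 0.64)]
side pin_mid [([300.0, 224.0, 377.0, 315.0], 0.9)]
scene {'camera_matrix': [[449.402, 0.0, 256.611], [0.0, 449.402, 193.813], [0.0, 0.0, 1.0]], 'R': [[-0.581, 0.814, 0.011], [0.476, 0.35, -0.807], [-0.661, -0.464, -0.59]], 't': [212.652, -184.322, 1562.129]}
side {'camera_matrix': [[420.312, 0.0, 254.823], [0.0, 420.312, 192.831], [0.0, 0.0, 1.0]], 'R': [[0.852, -0.524, -0.022], [-0.36, -0.554, -0.751], [0.381, 0.647, -0.66]], 't': [-379.678, 293.78, 928.267]}
wrist {'camera_matrix': [[334.514, 0.0, 253.102], [0.0, 334.514, 186.044], [0.0, 0.0, 1.0]], 'mount': [[-0.001, -0.958, -0.285, 70.69], [1.0, -0.0, -0.0, 1.197], [0.0, -0.285, 0.958, -143.013], [0.0, 0.0, 0.0, 1.0]]}
```

View pics/scene0.png

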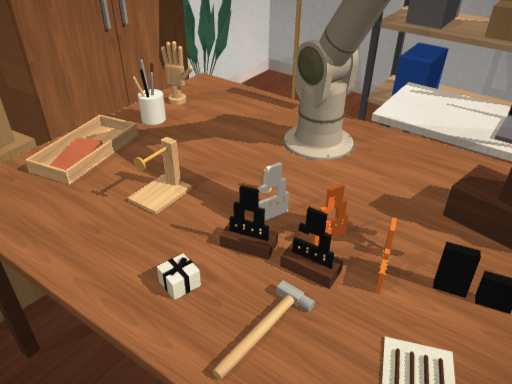

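View pics/side0.png

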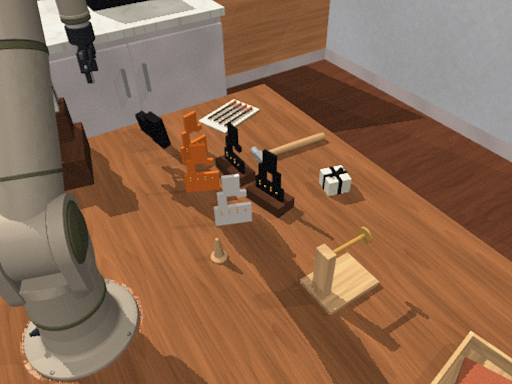

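The scene picture shows five candidate panels. The black ones in blocks are at scene (249,217) and (312,243), which are side (271,180) and (233,150). The orange and white ones are decoys. The detector reports the right-hand black panel in the scene view as the slotted one. I'll confirm that with an enlarged crop.

```bash
python3 - <<'E'
import cv2,numpy as np
a=cv2.imread("pics/scene0.png")[175:290,215:350];b=cv2.imread("pics/side0.png")[115:220,210:300]
p=cv2.imread("pics/scene0.png")[130:215,120:195];q=cv2.imread("pics/side0.png")[220:315,295:380]
A=[cv2.resize(cv2.convertScaleAbs(i,alpha=1.6,beta=20),(400,300),interpolation=cv2.INTER_CUBIC) for i in (a,b,p,q)]
cv2.imwrite("pics/crop1.png",np.vstack([np.hstack(A[:2]),np.hstack(A[2:])]))
E
```

```text
(no output)
```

View pics/crop1.png

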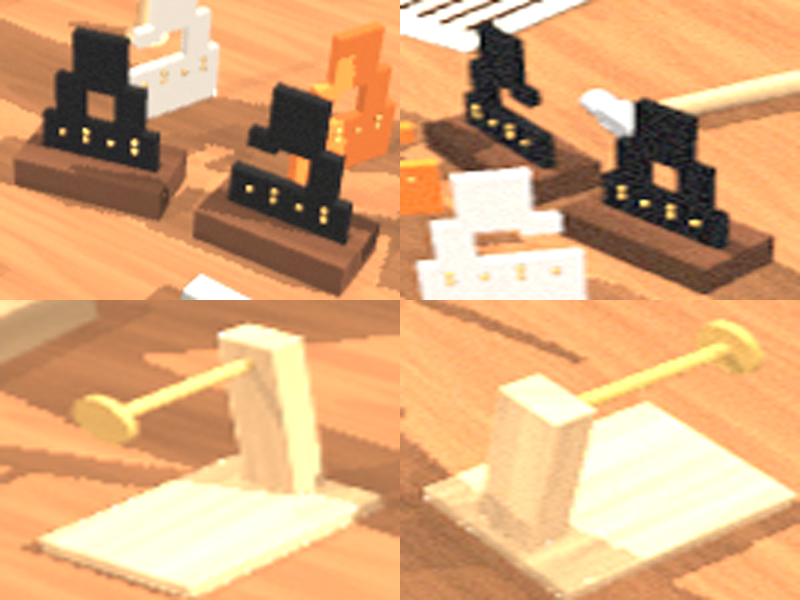

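The crop confirms it. The right-hand black panel in the scene view (312,243), which is the left one in the side view (233,150), has its slot open at the side, with the mouth toward scene-left. The left-hand one has a closed window. Next I'll fit poses.

```bash
cat > h.py <<'E'
import cv2,numpy as np
from scipy.optimize import differential_evolution
from workcell import robot
C={c:robot.camera_params(c) for c in("scene","side","wrist")}
def proj(c,X):
    p=C[c];Y=np.asarray(X,float)@np.array(p["R"]).T+p["t"];K=np.array(p["camera_matrix"]);u=Y@K.T;return u[:,:2]/u[:,2:]
def back(c,px,z):
    p=C[c];R=np.array(p["R"]);d=R.T@np.linalg.solve(np.array(p["camera_matrix"]),[*px,1]);o=-R.T@p["t"];return o+d*(z-o[2])/d[2]
SLOT=[(-50,-57),(50,-57),(50,-18),(38,-18),(38,30),(22,30),(22,82),(-22,82),(-22,30),(-38,30),(-38,12),(-14,12),(-14,20),(14,20),(14,-18),(-50,-18)]
WIN=[(-50,-57),(50,-57),(50,-18),(38,-18),(38,30),(22,30),(22,82),(-22,82),(-22,30),(-38,30),(-38,-18),(-50,-18)]
def render(c,v,poly,shape=(384,512),S=4):
    m=np.zeros((shape[0]*S,shape[1]*S),np.uint8);x,y,a=v[:3];z=v[3] if len(v)>3 else 92
    for t in np.linspace(-5,5,5):
        X=[(x+t*np.cos(a)-w*np.sin(a),y+t*np.sin(a)+w*np.cos(a),z+h) for w,h in poly]
        cv2.fillPoly(m,[np.round((proj(c,X)+.5)*S).astype(int)],255)
    return cv2.resize(m,shape[::-1],interpolation=cv2.INTER_AREA)/255.
E
cat > fit.py <<'E'
from h import *
im={c:cv2.imread(f"pics/{c}0.png") for c in("scene","side")}
B={"slot":dict(scene=(284,200,350,275),side=(215,118,256,178)),"win":dict(scene=(222,178,284,247),side=(246,145,292,206))}
for n,poly in(("slot",SLOT),("win",WIN)):
    M={}
    for c,(l,t,r,b) in B[n].items():
        k=(im[c].max(2)<48).astype(np.uint8)[t:b,l:r]; k=cv2.morphologyEx(k,cv2.MORPH_CLOSE,np.ones((3,3))) ; M[c]=k
    def cost(v):
        e=0
        for c,(l,t,r,b) in B[n].items(): e+=np.abs(render(c,v,poly,S=3)[t:b,l:r]-M[c]).sum()/M[c].sum()
        return e
    l,t,r,b=B[n]["scene"];g=back("scene",((l+r)/2,(t+b)/2),92)
    R=differential_evolution(cost,[(g[0]-60,g[0]+60),(g[1]-60,g[1]+60),(-np.pi,np.pi)],popsize=12,maxiter=40,seed=1)
    print(n,g.round(),R.x.round(3),R.fun,{c:int(M[c].sum()) for c in M})
for c,a,h in(("scene",(167.3,149.3),(140.3,163.4)),("side",(334.3,251.6),(365.8,235.2))): print(c,back(c,a,135).round(1),back(c,h,135).round(1))
E
time python3 fit.py
```

```text
slot [538. 290.  92.] [ 5.48674e+02  2.86978e+02 -9.00000e-03] 0.3695725061721346 {'scene': 1362, 'side': 590}
win [551. 120.  92.] [5.66519e+02 1.17698e+02 1.95000e-01] 0.3272977912989927 {'scene': 1273, 'side': 888}
scene [ 508.  -203.6  135. ] [ 602.3 -208.9  135. ]
side [ 516.6 -214.5  135. ] [ 605.5 -215.1  135. ]
real	0m8.090s
user	0m13.209s
sys	0m3.381s
```

{"op": "drive_tool", "data": {
  "plan": [-0.8,-0.5,-0.24,0,0,1,0,-0.8,-0.5,-0.24,0,0,1,0,-0.8,-0.5,-0.24,0,0,1,0,-0.8,-0.5,-0.24,0,0,1,0,-0.8,-0.5,-0.24,0,0,1,0,-0.8,-0.5,-0.24,0,0,1,0,-0.8,-0.5,-0.24,0,0,1,0,-0.8,-0.5,-0.24,0,0,1,0,-0.8,-0.5,-0.24,0,0,1,0]
}}

```text
t: 1.62
position: [552.5, 284.6, 352.7]
eef_rot: [3.139, 0.002, 2.248]
wrist_force: [-0.1, 0.6, -0.9]
opening: 85.4
grip_force: 0.0
```

{"op": "drive_tool", "data": {
  "plan": [0,0,0,0,0,1,0,0,0,0,0,0,1,0,0,0,0,0,0,1,0,0,0,0,0,0,1,0]
}}

```text
t: 2.12
position: [548.8, 290.2, 351.0]
eef_rot: [-3.141, -0.0, 1.757]
wrist_force: [-0.6, 0.8, 0.4]
opening: 85.7
grip_force: 0.0
```

{"op": "drive_tool", "data": {
  "plan": [0,0,0,0,0,0.368,0,0,0,0,0,0,0.368,0,0,0,0,0,0,0.368,0]
}}

```text
t: 2.5
position: [549.4, 289.4, 351.2]
eef_rot: [-3.141, 0.0, 1.576]
wrist_force: [-0.1, 1.1, 0.7]
opening: 85.7
grip_force: 0.0
```

```bash
cat >> h.py <<'E'
from scipy.spatial.transform import Rotation as Ro
def wristcam():
    s=robot.read_state();T=np.eye(4);T[:3,:3]=Ro.from_euler("xyz",s["eef_rot"]).as_matrix();T[:3,3]=s["position"]
    W=np.linalg.inv(T@np.array(C["wrist"]["mount"]));C["wrist"]["R"]=W[:3,:3];C["wrist"]["t"]=W[:3,3];return s
def plan(target,yaw):  # from present pose
    s=robot.read_state();R0=Ro.from_euler("xyz",s["eef_rot"]);d=R0.inv().apply(np.array(target)-s["position"])/500
    r=(R0.inv()*Ro.from_euler("xyz",[np.pi,0,yaw])).as_rotvec()/.5
    print("t",round(s["t"],2),"pos",np.round(s["position"],1),"rot",np.round(s["eef_rot"],3),"-> move",d.round(3),r.round(3),"F",np.round(s["wrist_force"],1),"open",s["opening"],"grip",s["grip_force"])
E
python3 - <<'E'
from h import *
s=wristcam();f=robot.grab_frame("wrist");cv2.imwrite("pics/w1.png",f[:,:,::-1])
plan((549,287,131),np.pi/2); print(np.round(s["q"],2))
np.savez("w1.npz",R=C["wrist"]["R"],t=C["wrist"]["t"])
E
```

```text
t 2.55 pos [549.5 289.3 351.3] rot [-3.142 -0.     1.575] -> move [-0.005 -0.001  0.441] [-0.    -0.     0.009] F [ 0.1 -0.1  0.9] open 85.51892286370155 grip 0.0
[-0.83  0.37  0.36  1.72 -0.15  1.07 -0.41]
```

View pics/w1.png

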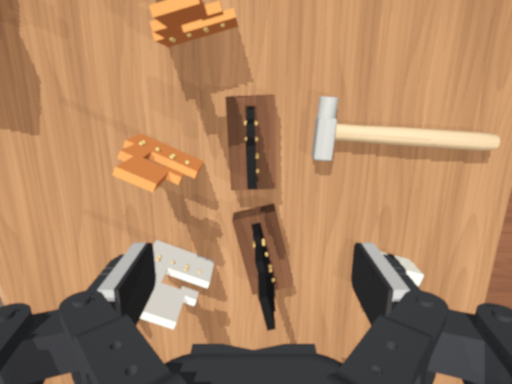

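The wrist view shows the slotted panel at (251,147), about straight. The window panel is at (264,275), slightly turned. The orange and white decoys are at the left. I'll refine the fit with this view.

```bash
cat > fit2.py <<'E'
from h import *
w=np.load("w1.npz");C["wrist"]["R"]=w["R"];C["wrist"]["t"]=w["t"]
im={"scene":cv2.imread("pics/scene0.png"),"side":cv2.imread("pics/side0.png"),"wrist":cv2.imread("pics/w1.png")}
B={"slot":dict(scene=(284,200,350,275),side=(215,118,256,178),wrist=(232,95,272,195)),"win":dict(scene=(222,178,284,247),side=(246,145,292,206),wrist=(236,212,292,335))}
g={"slot":(549,287),"win":(566,118)}
for n,poly in(("slot",SLOT),("win",WIN)):
  for cams in(("wrist",),("wrist","scene","side")):
    M={}
    for c,(l,t,r,b) in B[n].items():
        k=(im[c].max(2)<48).astype(np.uint8)[t:b,l:r]; M[c]=cv2.morphologyEx(k,cv2.MORPH_CLOSE,np.ones((3,3)))
    def cost(v): return sum(np.abs(render(c,v,poly,S=3)[B[n][c][1]:B[n][c][3],B[n][c][0]:B[n][c][2]]-M[c]).sum()/M[c].sum() for c in cams)
    R=differential_evolution(cost,[(g[n][0]-30,g[n][0]+30),(g[n][1]-30,g[n][1]+30),(-.4,.4)],popsize=12,maxiter=30,seed=1)
    print(n,cams,R.x.round(3),R.fun)
E
python3 fit2.py
```

```text
slot ('wrist',) [5.51457e+02 2.86546e+02 6.20000e-02] 0.4778495137892556
slot ('wrist', 'scene', 'side') [5.51344e+02 2.87963e+02 5.10000e-02] 0.9566787682985688
win ('wrist',) [5.67691e+02 1.19664e+02 1.92000e-01] 0.259878431372549
win ('wrist', 'scene', 'side') [5.67774e+02 1.18521e+02 1.91000e-01] 0.6110460754548735
```

{"op": "drive_tool", "data": {
  "plan": [-0.005,0.003,0.1,0,0,-0.05,0.4,-0.005,0.003,0.2,0,0,-0.05,0.4,-0.005,0.003,0.3,0,0,-0.05,0.4,-0.005,0.003,0.36,0,0,-0.05,0.4,-0.005,0.003,0.4,0,0,-0.05,0.4,-0.005,0.003,0.44,0,0,-0.05,0.4,-0.005,0.003,0.44,0,0,-0.05,0.4,-0.005,0.003,0.44,0,0,-0.05,0.4]
}}

```text
t: 3.55
position: [551.6, 286.6, 132.0]
eef_rot: [3.141, -0.0, 1.597]
wrist_force: [0.4, -0.5, 0.8]
opening: 51.6
grip_force: 0.0
```

```bash
python3 - <<'E'
from h import *
plan((551,287,131),np.pi/2+.03)
s=wristcam();w=robot.grab_frame("wrist");f=robot.grab_frame("side")
cv2.imwrite("pics/w2.png",w[:,:,::-1]);cv2.imwrite("pics/w2c.png",np.hstack([cv2.resize(w[:,:,::-1],(400,300)),cv2.resize(f[90:210,170:330,::-1],(400,300))]))
E
```

```text
t 3.55 pos [551.6 286.6 132. ] rot [ 3.141 -0.     1.597] -> move [ 0.001 -0.001  0.002] [ 0.001 -0.001 -0.008] F [ 0.4 -0.5  0.8] open 51.6439948615697 grip 0.0
```

View pics/w2c.png

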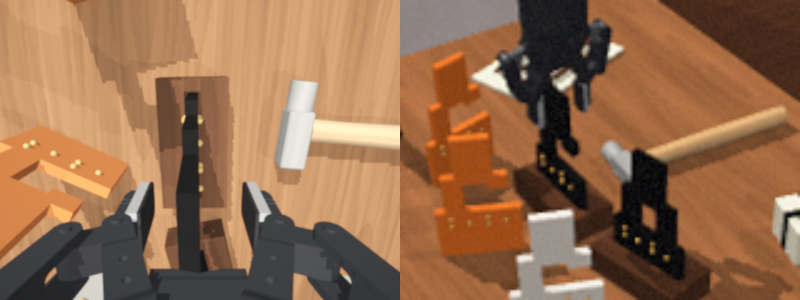

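The panel's tab stands between the fingers: left pad at x≈145, panel at 190, right pad at 252. I'll close and then lift.

{"op": "drive_tool", "data": {
  "plan": [0,0,0,0,0,0,1,0,0,0,0,0,0,1,0,0,0,0,0,0,1,0,0,0,0,0,0,1,0,0,0,0,0,0,1,0,0,0,0,0,0,1,0,0,0,0,0,0,1,0,0,0,0,0,0,1],
  "force": 60
}}

```text
t: 4.65
position: [550.6, 286.6, 131.7]
eef_rot: [-3.141, -0.0, 1.596]
wrist_force: [-2.1, -0.9, 5.9]
opening: 9.2
grip_force: 58.8
```

{"op": "drive_tool", "data": {
  "plan": [0,0,-0.03,0,0,0,1,0,0,-0.07,0,0,0,1,0,0,-0.13,0,0,0,1,0,0,-0.2,0,0,0,1,0,0,-0.3,0,0,0,1,0,0,-0.4,0,0,0,1,0,0,-0.42,0,0,0,1,0,0,-0.42,0,0,0,1]
}}

```text
t: 5.65
position: [551.0, 286.5, 341.9]
eef_rot: [3.141, -0.001, 1.596]
wrist_force: [-0.1, -0.0, -1.5]
opening: 9.5
grip_force: 58.6
```

```bash
python3 - <<'E'
from h import *
plan((551,-100,330),np.pi/2)
E
```

```text
t 5.65 pos [551.  286.5 341.9] rot [ 3.141e+00 -1.000e-03  1.596e+00] -> move [-0.773 -0.019  0.023] [ 0.002 -0.002  0.05 ] F [-0.1 -0.  -1.5] open 9.498613725862953 grip 58.57586145401001
```

{"op": "drive_tool", "data": {
  "plan": [-0.1,0,0,0,0,0,1,-0.2,0,0,0,0,0,1,-0.3,0,0,0,0,0.05,1,-0.4,0,0,0,0,0.05,1,-0.5,0,0,0,0,0.05,1,-0.6,0,0,0,0,0.05,1,-0.7,0,0,0,0,0.05,1,-0.75,0,0,0,0,0.05,1,-0.77,0,0,0,0,0.05,1,-0.77,0,0,0,0,0.05,1,-0.77,0,0,0,0,0.05,1]
}}

```text
t: 7.02
position: [560.8, -96.7, 340.8]
eef_rot: [-3.141, -0.001, 1.573]
wrist_force: [-0.3, -0.2, -1.7]
opening: 9.4
grip_force: 58.7
```

```bash
python3 - <<'E'
from h import *
plan((557,-100,300),np.pi/2)
s=wristcam();w=robot.grab_frame("wrist");a=robot.grab_frame("scene");b=robot.grab_frame("side")
for n,f in(("w3",w),("s3",a),("d3",b)): cv2.imwrite(f"pics/{n}.png",f[:,:,::-1])
np.savez("w3.npz",R=C["wrist"]["R"],t=C["wrist"]["t"])
cv2.imwrite("pics/c3.png",np.vstack([np.hstack([cv2.resize(a[70:220,110:310],(400,300)),cv2.resize(b[120:330,240:400],(400,300),interpolation=cv2.INTER_CUBIC)]),np.hstack([cv2.resize(w,(400,300)),np.zeros((300,400,3),np.uint8)])])[:,:,::-1])
E
```

```text
t 7.03 pos [560.8 -96.7 340.8] rot [-3.141e+00 -1.000e-03  1.573e+00] -> move [-0.007 -0.008  0.082] [-0.002 -0.001  0.004] F [-0.3 -0.2 -1.7] open 9.432629696982906 grip 58.71774673461914
```

View pics/c3.png

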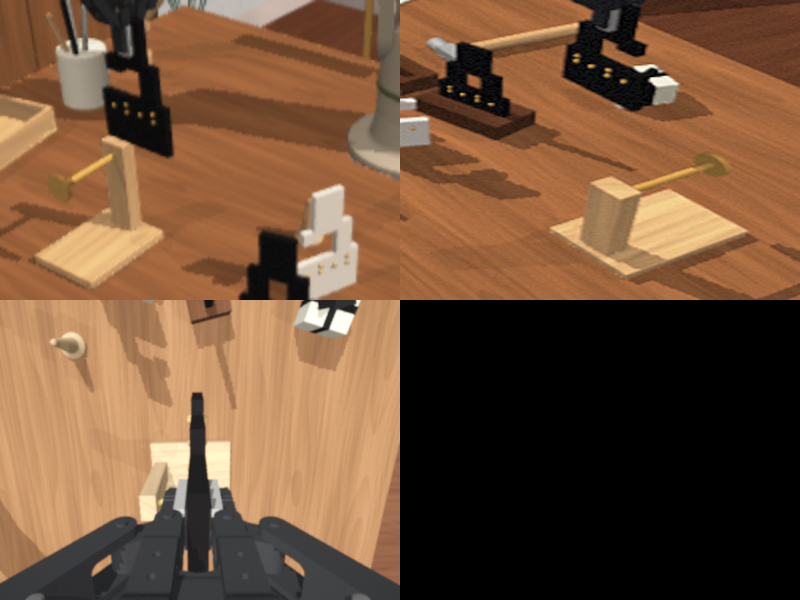

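The wrist view shows the stand foot and post ahead, with the pin hidden behind the fingers. In the scene and side views the pin is clear. I'll fit its gold silhouette, and the held panel, in the two fixed cameras.

```bash
cat > fit3.py <<'E'
from h import *
w=np.load("w3.npz");C["wrist"]["R"]=w["R"];C["wrist"]["t"]=w["t"]
im={"scene":cv2.imread("pics/s3.png"),"side":cv2.imread("pics/d3.png")}
B=dict(scene=(128,135,172,175),side=(326,222,380,262))
M={}
for c,(l,t,r,b) in B.items():
    hsv=cv2.cvtColor(im[c],cv2.COLOR_BGR2HSV)[t:b,l:r]
    M[c]=((hsv[...,1]>150)&(hsv[...,0]>=17)&(hsv[...,0]<35)&(hsv[...,2]>110)).astype(np.uint8)
    print(c,M[c].sum()); 
    for row in M[c][::2]: print("".join(".#"[v] for v in row))
th=np.linspace(0,2*np.pi,24)
def stand(c,v,S=4):
    x,y,a=v;m=np.zeros((384*S,512*S),np.uint8)
    for x0,x1,r in((-50,48,5),(48,54,20)):
        X=np.array([(xx,r*np.cos(k),r*np.sin(k)) for xx in(x0,x1) for k in th])
        W=np.c_[x+X[:,0]*np.cos(a)-X[:,1]*np.sin(a),y+X[:,0]*np.sin(a)+X[:,1]*np.cos(a),135+X[:,2]]
        cv2.fillConvexPoly(m,cv2.convexHull(np.round((proj(c,W)+.5)*S).astype(np.int32)),255)
    return cv2.resize(m,(512,384),interpolation=cv2.INTER_AREA)/255.
for cams in(("scene","side"),("scene",),("side",)):
    def cost(v): return sum(np.abs(stand(c,v)[B[c][1]:B[c][3],B[c][0]:B[c][2]]-M[c]).sum()/M[c].sum() for c in cams)
    R=differential_evolution(cost,[(535,585),(-235,-185),(-.3,.3)],popsize=12,maxiter=25,seed=1);print("pin",cams,R.x.round(3),round(R.fun,3))
B2=dict(scene=(155,85,200,150),side=(300,125,345,200))
full=[(w,-82 if h==-57 else h) for w,h in SLOT]
M2={c:cv2.morphologyEx((im[c][t:b,l:r].max(2)<48).astype(np.uint8),cv2.MORPH_CLOSE,np.ones((3,3))) for c,(l,t,r,b) in B2.items()}
clip=[(w,min(h,32)) for w,h in full]
def tab(c,v): return render(c,v,[p for p in clip],S=3)
def cost(v):
    e=0
    for c,(l,t,r,b) in B2.items():
        m=tab(c,v); cut=int(proj(c,[(v[0],v[1],v[3]+30)])[0,1])-t
        e+=np.abs(m[t:b,l:r]-M2[c])[max(cut,0):].sum()/M2[c].sum()
    return e
R=differential_evolution(cost,[(545,575),(-115,-75),(-.15,.15),(285,320)],popsize=12,maxiter=30,seed=1);print("panel",R.x.round(3),R.fun)
E
python3 fit3.py
```

```text
scene 179
............................................
............................................
............................................
............................................
............................................
............................................
....................................#.#.....
................................#######.....
.............................#######........
..........................#.####............
.......................######...............
...................######...................
......########..######......................
......############..........................
......###########...........................
.......##########...........................
.........#######............................
...........#####............................
............................................
............................................
side 291
......................................................
......................................................
......................................................
................
[... 490 characters left out ...]
...#########...............................
..........##########..................................
.......#########......................................
.........####.........................................
......................................................
......................................................
......................................................
......................................................
pin ('scene', 'side') [ 5.52442e+02 -2.12754e+02  2.70000e-02] 0.646
pin ('scene',) [ 5.52158e+02 -2.14112e+02 -4.00000e-03] 0.343
pin ('side',) [ 5.53468e+02 -2.12672e+02  8.00000e-03] 0.278
panel [ 5.62042e+02 -9.66130e+01 -2.80000e-02  3.01578e+02] 0.20138664693465375
```

{"op": "drive_tool", "data": {
  "plan": [0,-0.018,0.08,0,0,0,1,0,-0.018,0.16,0,0,0,1,0,-0.018,0.24,0,0,0,1,0,-0.018,0.3,0,0,0,1,0,-0.018,0.328,0,0,0,1,0,-0.018,0.328,0,0,0,1,-0.03,-0.018,0.328,0,0,0,1,-0.06,-0.018,0.328,0,0,0,1,-0.06,-0.018,0.328,0,0,0,1]
}}

```text
t: 8.3
position: [551.9, -130.7, 178.2]
eef_rot: [3.14, 0.001, 1.568]
wrist_force: [0.5, -0.6, -2.5]
opening: 9.3
grip_force: 58.7
```

```bash
python3 - <<'E'
from h import *
plan((552,-213,177),np.pi/2)
a=robot.grab_frame("scene");b=robot.grab_frame("side")
cv2.imwrite("pics/c4.png",np.hstack([cv2.resize(a[90:220,115:225],(400,470),interpolation=cv2.INTER_CUBIC),cv2.resize(b[160:320,270:400],(400,470),interpolation=cv2.INTER_CUBIC)])[:,:,::-1])
E
```

```text
t 8.3 pos [ 551.9 -130.7  178.2] rot [3.140e+00 1.000e-03 1.568e+00] -> move [-0.165  0.001  0.002] [ 0.003  0.002 -0.006] F [ 0.5 -0.6 -2.5] open 9.314042659380817 grip 58.68771135807037
```

View pics/c4.png

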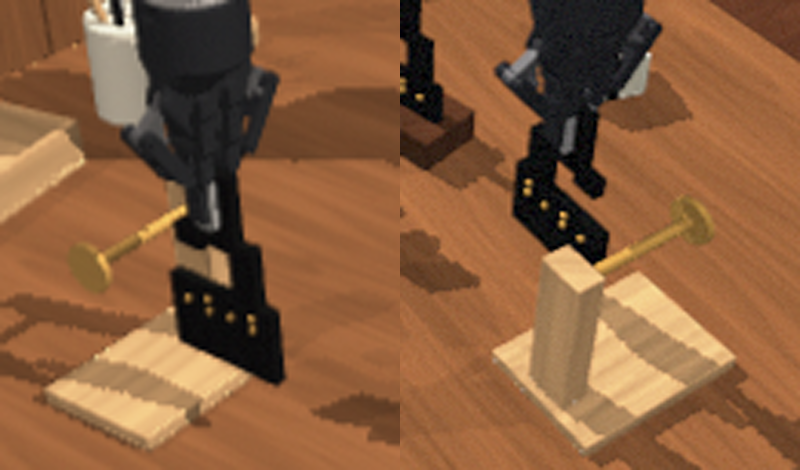

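The panel is level with the pin, and the mouth (about (190,250) in the left crop) faces it at slot height. Now I'll slide it on.

{"op": "drive_tool", "data": {
  "plan": [-0.025,0,0,0,0,0,1,-0.05,0,0,0,0,0,1,-0.075,0,0,0,0,0,1,-0.1,0,0,0,0,0,1,-0.125,0,0,0,0,0,1,-0.15,0,0,0,0,0,1,-0.165,0,0,0,0,0,1,-0.165,0,0,0,0,0,1,-0.165,0,0,0,0,0,1]
}}

```text
t: 9.52
position: [551.8, -210.4, 177.2]
eef_rot: [-3.141, -0.0, 1.571]
wrist_force: [-0.2, 0.2, -2.1]
opening: 9.2
grip_force: 58.7
```

```bash
python3 - <<'E'
from h import *
plan((552,-213,159),np.pi/2)
a=robot.grab_frame("scene");b=robot.grab_frame("side")
cv2.imwrite("pics/c5.png",np.hstack([cv2.resize(a[90:220,115:225],(400,470),interpolation=cv2.INTER_CUBIC),cv2.resize(b[160:320,270:400],(400,470),interpolation=cv2.INTER_CUBIC)])[:,:,::-1])
E
```

```text
t 9.53 pos [ 551.8 -210.4  177.2] rot [-3.141 -0.     1.571] -> move [-0.005  0.     0.036] [-0.    -0.001  0.001] F [-0.2  0.2 -2.1] open 9.225976245097407 grip 58.6796236038208
```

View pics/c5.png

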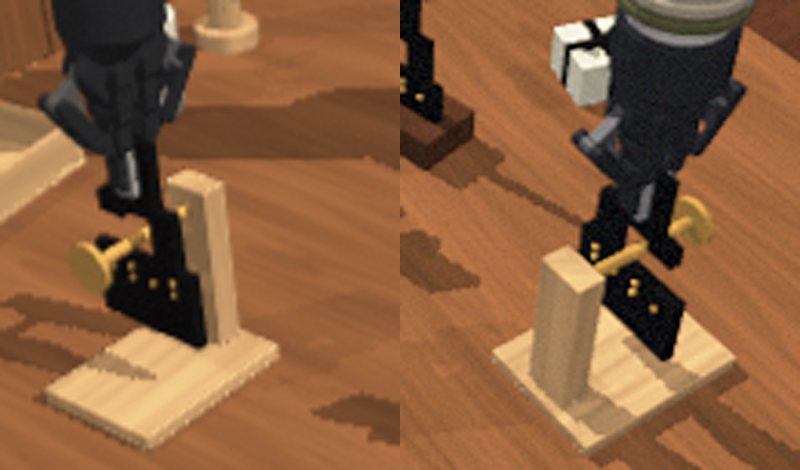

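The pin is through the slot, between the post and the head, with no contact force. I'll centre it and let it down.

{"op": "drive_tool", "data": {
  "plan": [-0.008,0,0,0,0,0,1,-0.008,0,0.01,0,0,0,1,-0.008,0,0.02,0,0,0,1,-0.008,0,0.026,0,0,0,1,-0.008,0,0.03,0,0,0,1,-0.008,0,0.032,0,0,0,1,-0.008,0,0.032,0,0,0,1,-0.008,0,0.032,0,0,0,1]
}}

```text
t: 10.62
position: [551.8, -214.9, 161.4]
eef_rot: [3.141, 0.0, 1.571]
wrist_force: [0.7, -0.4, -1.7]
opening: 9.3
grip_force: 58.7
```

{"op": "drive_tool", "data": {
  "plan": [0,0,0.002,0,0,0,1,0,0,0.003,0,0,0,1,0,0,0.003,0,0,0,1]
}}

```text
t: 11.0
position: [551.8, -214.8, 159.8]
eef_rot: [3.142, -0.0, 1.571]
wrist_force: [-0.1, 0.5, -1.1]
opening: 9.0
grip_force: 58.7
```

{"op": "drive_tool", "data": {
  "plan": [0,0,0.001,0,0,0,1,0,0,0.002,0,0,0,1,0,0,0.002,0,0,0,1]
}}

```text
t: 11.38
position: [551.8, -214.9, 159.5]
eef_rot: [3.141, -0.0, 1.571]
wrist_force: [-1.9, 1.3, 6.6]
opening: 9.3
grip_force: 60.1
```

{"op": "drive_tool", "data": {
  "plan": [0,0,0.001,0,0,0,1,0,0,0.002,0,0,0,1,0,0,0.002,0,0,0,1]
}}

```text
t: 11.75
position: [551.9, -214.9, 159.3]
eef_rot: [3.14, -0.0, 1.571]
wrist_force: [-5.0, 2.6, 16.3]
opening: 9.2
grip_force: 61.3
```

Contact came at TCP z≈159.5 mm, as expected. I'll ease off, then release with a small opening.

{"op": "drive_tool", "data": {
  "plan": [0,0,-0.003,0,0,0,1,0,0,-0.003,0,0,0,1,0,0,-0.003,0,0,0,0.85,0,0,-0.003,0,0,0,0.8,0,0,-0.003,0,0,0,0.75,0,0,-0.003,0,0,0,0.7,0,0,-0.003,0,0,0,0.65,0,0,-0.003,0,0,0,0.6,0,0,-0.003,0,0,0,0.6,0,0,-0.003,0,0,0,0.6],
  "force": 20
}}

```text
t: 13.0
position: [551.8, -214.9, 159.3]
eef_rot: [3.142, 0.0, 1.571]
wrist_force: [0.2, -0.1, 0.3]
opening: 34.2
grip_force: 0.0
```

{"op": "drive_tool", "data": {
  "plan": [0,0,-0.02,0,0,0,0.6,0,0,-0.05,0,0,0,0.6,0,0,-0.1,0,0,0,0.6,0,0,-0.15,0,0,0,0.6,0,0,-0.22,0,0,0,0.6,0,0,-0.3,0,0,0,0.6,0,0,-0.3,0,0,0,0.6,0,0,-0.3,0,0,0,0.6,0,0,-0.3,0,0,0,0.6,0,0,-0.3,0,0,0,0.6]
}}

```text
t: 14.25
position: [551.4, -214.7, 308.5]
eef_rot: [-3.14, -0.0, 1.571]
wrist_force: [-0.2, -0.5, 0.5]
opening: 33.9
grip_force: 0.0
```

```bash
python3 - <<'E'
from h import *
plan((552,-213,159),np.pi/2)
a=robot.grab_frame("scene");b=robot.grab_frame("side")
cv2.imwrite("pics/s6.png",a[:,:,::-1]);cv2.imwrite("pics/d6.png",b[:,:,::-1])
cv2.imwrite("pics/c6.png",np.hstack([cv2.resize(a[90:220,115:225],(400,470),interpolation=cv2.INTER_CUBIC),cv2.resize(b[160:320,270:400],(400,470),interpolation=cv2.INTER_CUBIC)])[:,:,::-1])
E
```

```text
t 14.25 pos [ 551.4 -214.7  308.5] rot [-3.14  -0.     1.571] -> move [0.003 0.002 0.299] [-0.003 -0.001 -0.   ] F [-0.2 -0.5  0.5] open 33.91569777314157 grip 0.0
```

View pics/c6.png

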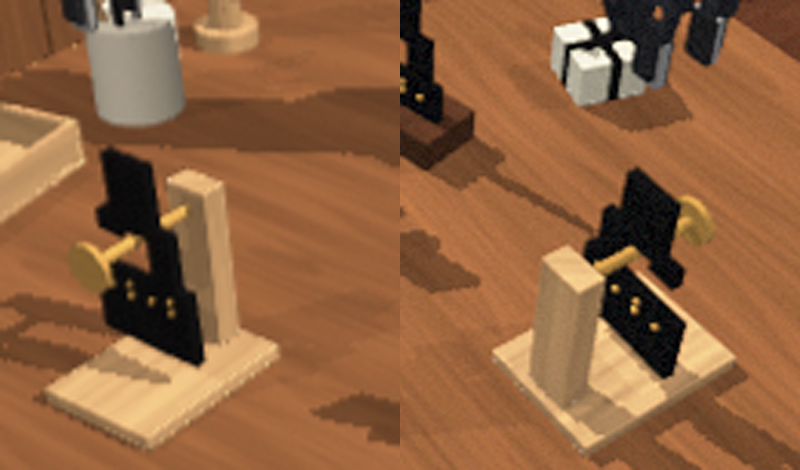

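The panel hangs on the pin, about upright, and the gripper is clear. I'll wait for it to settle, check that it is still, then hand in.

{"op": "drive_tool", "data": {
  "plan": [0,0,0,0,0,0,0.6,0,0,0,0,0,0,0.6,0,0,0,0,0,0,0.6,0,0,0,0,0,0,0.6,0,0,0,0,0,0,0.6,0,0,0,0,0,0,0.6,0,0,0,0,0,0,0.6,0,0,0,0,0,0,0.6,0,0,0,0,0,0,0.6,0,0,0,0,0,0,0.6,0,0,0,0,0,0,0.6,0,0,0,0,0,0,0.6]
}}

```text
t: 15.85
position: [551.8, -214.9, 309.3]
eef_rot: [3.142, 0.0, 1.571]
wrist_force: [-0.2, -0.0, 0.1]
opening: 34.0
grip_force: 0.0
```

```bash
cat > chk.py <<'E'
from h import *
fr=[{"scene":cv2.imread("pics/s6.png"),"side":cv2.imread("pics/d6.png")}]
for i in range(4): fr.append({c:robot.grab_frame(c)[:,:,::-1] for c in("scene","side")})
box=dict(scene=(135,125,175,195),side=(325,210,370,292))
for f in fr: print([(m.sum(),np.argwhere(m).mean(0).round(2).tolist()) for c,(l,t,r,b) in box.items() for m in [f[c][t:b,l:r].max(2)<48]])
full=[(w,-82 if h==-57 else h) for w,h in SLOT]
def cost(v):
    x,y,z,ro=v;poly=[(w*np.cos(ro)-h*np.sin(ro),w*np.sin(ro)+h*np.cos(ro)) for w,h in full];e=0
    for c,(l,t,r,b) in box.items():
        M=cv2.morphologyEx((fr[-1][c][t:b,l:r].max(2)<48).astype(np.uint8),cv2.MORPH_CLOSE,np.ones((3,3)));e+=np.abs(render(c,(x,y,0,z),poly,S=3)[t:b,l:r]-M).sum()/M.sum()
    return e
R=differential_evolution(cost,[(535,570),(-235,-195),(105,140),(-.4,.4)],popsize=12,maxiter=30,seed=1);print(R.x.round(3),R.fun)
E
python3 chk.py
```

```text
[(np.int64(861), [38.01, 20.04]), (np.int64(1150), [41.73, 23.36])]
[(np.int64(860), [38.0, 20.04]), (np.int64(1153), [41.67, 23.36])]
[(np.int64(861), [38.01, 20.04]), (np.int64(1153), [41.71, 23.38])]
[(np.int64(860), [38.0, 20.04]), (np.int64(1153), [41.73, 23.37])]
[(np.int64(861), [38.01, 20.04]), (np.int64(1151), [41.69, 23.34])]
[ 5.52595e+02 -2.15779e+02  1.19008e+02  1.40000e-02] 0.47796578057366157
```

At rest: panel centre z≈119 mm, tilt≈0.01 rad, pin about 16 mm above the centre and 3 mm off its middle line.

```bash
python3 -c "
from workcell import robot
print(robot.sign_off())"
```

```text
the job is handed in; nothing more can be done
None
```

The slotted black panel hangs at rest and upright on the brass pin (tilt about 0.01 rad), the window panel was left in its block, and the job is handed in after about 16 s of the 42 s; no verdict was returned.

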